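Take the left-hand burr nut off the tea grinder

TASK

Unscrew the orange wing nut from the leaning burr head of the grinder for cleaning; it has a left-hand (reverse) thread, so it loosens clockwise as you face it. Lift it off and set it down, without dropping it, in the steel parts tray so that it stands upright with its wing on top, and leave the canister, the shaker cup and the brush where they are.

Things in the scene. Friction and masses are not known exactly. Their poses are not given: they have to be found in the camera images.
- grinder: White burr grinder without hopper, fixed: black foot 210 x 130 mm, column, and a cylindrical head of 123 mm diameter whose round top face leans 32 degrees from level towards -x. Origin: centre of the foot's underside, z up. The face's centre lies 20 mm towards -x and 135 mm up from it; only spindle and nut rise above the plane of the face.
- spindle: Fixed steel stub, 17 mm high, under the nut. Origin: on its axis, in the plane of the face, where the nut's rim rests; z is the screw axis out of the face, 32 degrees from vertical; x points up the slope. Left-hand thread: the nut loosens clockwise seen from outside (negative turns about z). The nut must rise about 20 mm along z to come off.
- nut_wing (a point): Orange wing nut, 110 g: a cap of 48 mm diameter, 22 mm high, and on it an upright wing bar 58 mm long (nut's x), 14 mm thick (y), 26 mm high, to be pinched across its thickness. White mark on one end of the bar. Point: centre of the bar, 35 mm above the nut's rim, 13 mm below the bar's top; z is the nut's axis, out through the wing.
- nut: The same nut; origin: centre of its rim (underside), axes as the wing's. At the start its x stands along the spindle's x. It comes free after 1.2 to 1.9 rad of clockwise turn (unknown how tight it was done up) and meets a dead stop 0.4 rad later, still free to lift there. Before that the thread holds it down (up to 6 mm of rise). It turns easily, under 0.3 N m; side play 2 mm.
- tray: Steel parts tray, fixed, open on top, 170 x 170 mm outside, walls 4 mm thick and 28 mm high, floor 4 mm thick. Origin: centre of its underside on the counter, z up. It stands to the left or right of the grinder.
- canister_mid (a point): Closed green canister, 84 mm diameter, 110 mm high, standing on the other side of the grinder from the tray. Point: its centre. Leave alone.
- shaker_rim (a point): Clear shaker cup, 76 mm diameter at the rim, 100 mm high. Point: centre of its mouth. Leave alone.
- brush_grip (a point): Cleaning brush 170 mm long with wooden handle, lying on the counter. Point: on its handle. Leave alone.
There are look-alikes about, which are no part of the job. There is more than one size of the grinder; the one meant has the size given above.

How it is judged (in metres and radians):
On the way:
1. the nut is unscrewed and lifted off the spindle (its rim 25 mm or more from the face) while held in the fingers (z of nut in the frame of spindle above 0.025 m and contact force between the fingers and nut above 0.5 N), for 0.1 s.
At the end, for the whole second after the job is handed in: The nut stands on the tray's floor, within its walls, wing upwards within 0.15 rad of vertical, at rest and released (centre of the wing within 80 mm of the tray's centre along both sides, 34 to 45 mm above its underside) (x of nut_wing in the frame of tray between -0.08 and 0.08 m and y of nut_wing in the frame of tray between -0.08 and 0.08 m and z of nut_wing in the frame of tray between 0.034 and 0.045 m and angle between nut_wing's own z axis and vertical below 0.15 rad and linear speed of nut below 0.02 m/s and angular speed of nut below 0.2 rad/s and contact force between the fingers and nut below 0.1 N); the robot touches nothing.
It fails at once if the nut is dropped: it moves faster than 0.8 m/s while not held (linear speed of nut above 0.8 m/s and contact force between the fingers and nut below 0.2 N).
It fails at once if the canister is moved by more than 30 mm (distance of canister_mid from where it was at the start of the episode above 0.03 m).
It fails at once if the shaker cup is moved by more than 30 mm (distance of shaker_rim from where it was at the start of the episode above 0.03 m).
It fails at once if the brush is moved by more than 30 mm (distance of brush_grip from where it was at the start of the episode above 0.03 m).
It also fails if it takes over 58 s, if anything falls off the work surface, if the arm or the gripper's body presses on something with over 40 N, if the wrist force passes 120 N, or if a joint passes its speed limit or range.

ROBOT

A 6-joint arm with a two-finger parallel gripper is mounted at the origin on the work surface. World frame = base frame: x ahead of the robot, y to its left, z up, the work surface at z = 0. Lengths are in mm, angles in rad, forces in N, time in s.
With the tool pointing down it reaches from about 350 to 975 mm from the base axis. Payload 7.1 kg.
Tool frame: the origin (TCP) lies on the front face of the gripper's body, between the roots of the fingers; the fingertips stand 80 mm ahead of it and the grasp point (between the pads) lies 61 mm ahead of it (env.tips_ahead is the distance from the TCP to the fingertips, in mm); z points along the fingers, y is the direction in which the jaws open and shut (so a half turn about z gives the same grasp; the last joint's range is limited). The gripper opens to 88 mm and grips with 3 to 60 N. Pads are 20 mm wide; open, the fingers measure 115 mm over their backs; the gripper's body (75 mm by 178 mm) begins 61 mm behind the grasp point.
Start: joints at [-1.236, 0.423, 1.63, -0, 1.089, -0.019], TCP at [216.557, -586.266, 302.675] pointing down, gripper open.
Joint ranges: [-3, 3], [-0.9, 2.11], [0.09, 2.58], [-1.31, 4.45], [0.11, 2.69], [-2.54, 2.54]. Speed limits (rad/s): [2.39, 2.39, 3.01, 3.14, 3.14, 3.14].

INTERFACE

Orientations are given as a unit quaternion [x, y, z, w].
In Python, from station import env, set_gripper, viewer, workorder gives the robot as it stands. Calls block until the motion is done:
- env.reach(position, orientation): joint-space move of the TCP to a pose.
- env.move_l(position, rot=None, rate=150, f_stop=None): straight line of the TCP; rot=None keeps the orientation; rate is the mean speed in mm/s. With f_stop (N) it stops when the force on the tool has changed by that much, and returns True; else False.
- env.move_joints(angles): joint-space move.
- set_gripper(opening): finger opening in mm; the grip force is fixed at half the most; returns when the fingers have stopped.
- env.hold(seconds).
- env.ik(position, orientation): joint angles nearest the present ones, or None.
- env.read_state(): the state.
- viewer.camera(name): name is "side" or "top"; returns the picture (400x640x3 uint8, blue, green, red); there is no depth.
- viewer.camera_params(name): a dict with "fx", "fy", "cx", "cy" (pixels), "pose" (4x4, takes a point from camera to world coordinates). Camera axes: x right, y up, looking along -z (the intrinsics and any distortion apply to the point x, -y, -z); pixel columns grow to the right and rows downward; lengths in mm; the calibration is good to about 2 mm. A picture is of the moment at which its call begins. camera_params takes no time and is no camera call.
A pose or a line that the arm cannot do raises env.IKError and nothing moves.
- workorder.sign_off(): hands the job in, once; it reports no verdict.
The state is a dict: "time_s": time; "qpos": joint angles; "dq": joint speeds; "tau": joint torques, N m; "tool_pos": TCP position; "orientation": TCP orientation; "force": force on the tool from outside, world axes, zero at the start; "wrist_torque": the same for the moment, N m; "width": finger opening in mm.
Only numpy, scipy, OpenCV 4.12 (cv2) and the standard library are available. Lean on these libraries where they do the work, as an engineer would, in place of code of your own. Each camera call takes 0.05 s, during which the arm holds its last target.

## Working session

There is one attempt and no reset: what is moved stays moved. The work goes in short steps, each a Python script; the robot and the scene stay as the last script left them, time stands still between calls to the robot, and variables do not carry over. Pictures are saved under pics/ and viewed, and the job is handed in when it is done.

```bash
mkdir -p pics; ls; python3 - <<'E'
from station import env, set_gripper, viewer, workorder
import cv2
for n in("side","top"):
    im=viewer.camera(n); cv2.imwrite(f"pics/{n}0.png",im)
    p=viewer.camera_params(n); print(n,p)
s=env.read_state(); print(s['time_s'],s['tool_pos'],s['orientation'])
E
```

```text
pics
side {'fx': 440.3964706911094, 'fy': 440.3964706911094, 'cx': 325.6139434717169, 'cy': 196.48448625154117, 'pose': array([[-8.44372802e-01,  3.81876534e-01, -3.75772382e-01,
         2.37923794e+02],
       [-5.35401284e-01, -6.26975302e-01,  5.65904087e-01,
         5.41865468e+02],
       [-1.94945116e-02,  6.79023035e-01,  7.33858080e-01,
         8.30354197e+02],
       [ 0.00000000e+00,  0.00000000e+00,  0.00000000e+00,
         1.00000000e+00]])}
top {'fx': 377.5052040571171, 'fy': 377.5052040571171, 'cx': 319.76923008645156, 'cy': 194.24390422581885, 'pose': array([[ 2.60941511e-02,  9.96873963e-01, -7.45747808e-02,
         5.17911376e+02],
       [-9.99367118e-01,  2.78179484e-02,  2.21703882e-02,
         2.06056811e+01],
       [ 2.41756002e-02,  7.39490662e-02,  9.96968944e-01,
         9.72741485e+02],
       [ 0.00000000e+00,  0.00000000e+00,  0.00000000e+00,
         1.00000000e+00]])}
0.1 [ 216.43034561 -585.91392142  301.97487993] [ 9.84396344e-01  1.75964084e-01 -9.75116604e-05 -6.85020904e-04]
```

View pics/side0.png

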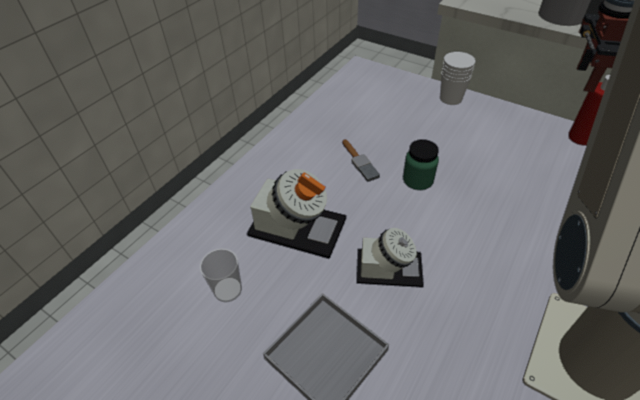

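View pics/top0.png

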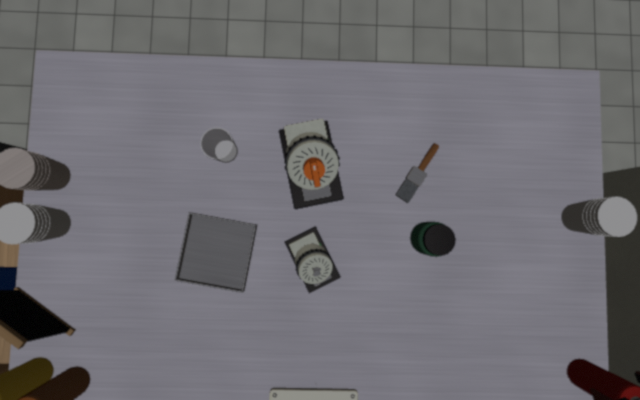

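```bash
cat > h.py <<'E'
import numpy as np, cv2
from scipy.spatial.transform import Rotation as R
from station import env, set_gripper, viewer, workorder
def ray(n,uv):
    p=viewer.camera_params(n);T=p['pose']
    d=np.array([(uv[0]-p['cx'])/p['fx'],-(uv[1]-p['cy'])/p['fy'],-1.])
    return T[:3,3],T[:3,:3]@d
def on_plane(n,uv,z):
    o,d=ray(n,uv); return o+d*(z-o[2])/d[2]
def tri(uvs,uvt):
    o1,d1=ray('side',uvs);o2,d2=ray('top',uvt)
    A=np.c_[d1,-d2];t=np.linalg.lstsq(A,o2-o1,rcond=None)[0]
    a=o1+d1*t[0];b=o2+d2*t[1];return (a+b)/2,np.linalg.norm(a-b)
def proj(n,X):
    p=viewer.camera_params(n);T=p['pose'];c=T[:3,:3].T@(np.asarray(X)-T[:3,3])
    return np.array([p['cx']+p['fx']*c[0]/-c[2],p['cy']-p['fy']*c[1]/-c[2]])
E
python3 - <<'E'
from h import *
s=cv2.imread('pics/side0.png');t=cv2.imread('pics/top0.png')
a=cv2.resize(s[155:265,235:435],None,fx=4,fy=4,interpolation=cv2.INTER_CUBIC)
b=cv2.resize(t[110:300,170:350],None,fx=4,fy=4,interpolation=cv2.INTER_CUBIC)[:600]
cv2.imwrite('pics/cs.png',a)
cv2.imwrite('pics/ct.png',cv2.resize(t[110:220,270:355],None,fx=5,fy=5,interpolation=cv2.INTER_CUBIC))
for n,im in(('side',s),('top',t)):
    hsv=cv2.cvtColor(im,cv2.COLOR_BGR2HSV)
    m=cv2.inRange(hsv,(4,170,100),(16,255,255))
    cs,_=cv2.findContours(m,cv2.RETR_EXTERNAL,cv2.CHAIN_APPROX_NONE)
    for c in cs:
        if cv2.contourArea(c)>30: print(n,'orange',cv2.contourArea(c),cv2.boundingRect(c),cv2.minAreaRect(c))
# foot
m=cv2.inRange(cv2.cvtColor(t,cv2.COLOR_BGR2GRAY),0,60)
cs,_=cv2.findContours(m[100:300,270:350],cv2.RETR_EXTERNAL,cv2.CHAIN_APPROX_NONE,offset=(270,100))
for c in cs:
    if cv2.contourArea(c)>200: r=cv2.minAreaRect(c);print('dark',r,cv2.boxPoints(r).tolist(),[on_plane('top',q,12).round(1).tolist() for q in cv2.boxPoints(r)])
E
```

```text
side orange 129.0 (296, 182, 20, 15) ((304.30767822265625, 191.03846740722656), (19.969207763671875, 9.15255355834961), 33.690067291259766)
side orange 72.5 (299, 173, 26, 18) ((312.24810791015625, 181.10772705078125), (26.366262435913086, 6.745754241943359), 27.552810668945312)
top orange 294.5 (304, 160, 20, 26) ((313.5, 172.5), (25.0, 19.0), 90.0)
dark ((311.0, 259.5), (56.34891128540039, 36.224300384521484), 63.43495178222656) [[282.1999816894531, 242.40000915527344], [314.6000061035156, 226.1999969482422], [339.8000183105469, 276.5999755859375], [307.3999938964844, 292.79998779296875]] [[465.4, 90.8, 12.0], [508.2, 10.2, 12.0], [383.5, -56.6, 12.0], [341.7, 23.7, 12.0]]
dark ((315.2884521484375, 187.4423065185547), (33.14362335205078, 49.81349563598633), 78.69007110595703) [[287.6153869628906, 176.07691955566406], [336.4615173339844, 166.3076934814453], [342.9615173339844, 198.8076934814453], [294.1153869628906, 208.57691955566406]] [[634.0, 82.7, 12.0], [662.9, -41.8, 12.0], [579.7, -60.3, 12.0], [551.4, 63.5, 12.0]]
dark ((305.105224609375, 142.21617126464844), (39.305171966552734, 54.06161880493164), 72.18110656738281) [[273.35723876953125, 131.7780303955078], [324.825439453125, 115.23466491699219], [336.85321044921875, 152.65431213378906], [285.385009765625, 169.1976776123047]] [[747.8, 123.0, 12.0], [795.6, -8.5, 12.0], [698.4, -42.0, 12.0], [651.6, 88.9, 12.0]]
```

View pics/cs.png

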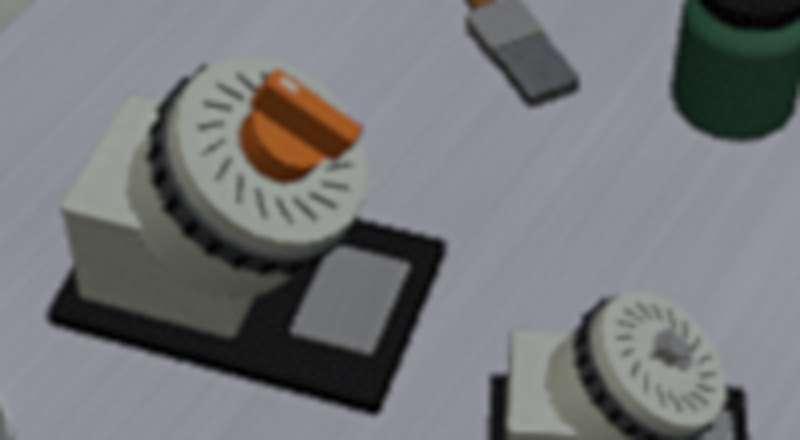

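View pics/ct.png

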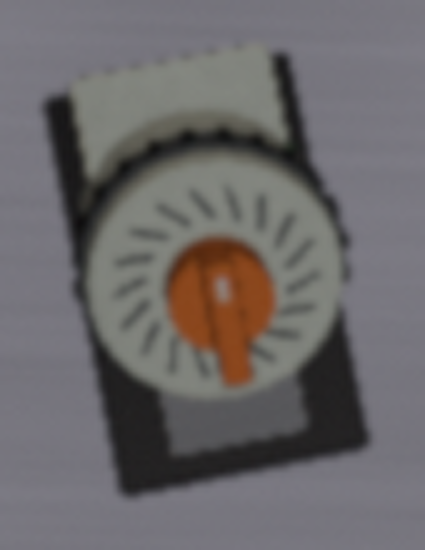

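```bash
cat >> h.py <<'E'
def frames(o,yaw):
    Rg=R.from_euler('z',yaw).as_matrix()
    Rs=Rg@R.from_euler('y',-np.radians(32)).as_matrix()
    face=o+Rg@np.array([-20,0,135.])
    return face,Rs
E
python3 - <<'E'
from h import *
def c2(q): return ((q[0]+.5)/5-.5+270,(q[1]+.5)/5-.5+110)
def cs_(q): return ((q[0]+.5)/4-.5+235,(q[1]+.5)/4-.5+155)
FL,FR,BR,BL=[c2(q) for q in [(123,495),(369,441),(285,53),(45,100)]]
for z in (8,14,20):
    P=[on_plane('top',q,z) for q in (FL,FR,BR,BL)]
    L=np.linalg.norm(P[3]-P[0]),np.linalg.norm(P[2]-P[1]);W=np.linalg.norm(P[1]-P[0]),np.linalg.norm(P[2]-P[3])
    x=(P[3]+P[2]-P[0]-P[1]);y=(P[0]+P[3]-P[1]-P[2])
    print(z,np.round(L,1),np.round(W,1),np.mean(P,0).round(1),np.arctan2(x[1],x[0]),np.arctan2(-y[0],y[1]))
# side view: front corners of foot
for nm,q in (('frontR',(444,242)),('frontL',(378,412)),('backL',(50,318))):
    print(nm,[on_plane('side',cs_(q),z).round(1).tolist() for z in(8,14)])
E
```

```text
8 [208.7 206.8] [128.9 127. ] [668.2  24.6   8. ] 0.2302601248431274 0.23630201385536126
14 [207.4 205.5] [128.1 126.2] [667.3  24.5  14. ] 0.23026012484312744 0.23630201385536218
20 [206.1 204.2] [127.3 125.4] [666.3  24.5  20. ] 0.23026012484312755 0.2363020138553618
frontR [[583.9, -65.3, 8.0], [581.4, -60.9, 14.0]]
frontL [[551.7, 62.2, 8.0], [549.4, 65.7, 14.0]]
backL [[752.8, 107.0, 8.0], [749.0, 110.2, 14.0]]
```

```bash
python3 - <<'E'
from h import *
f,Rs=frames(np.array([667.5,24.5,0]),.233)
print('face',f,'z',Rs[:,2])
for n,(x0,y0,x1,y1) in (('side',(260,150,350,225)),('top',(275,125,350,200))):
    im=cv2.imread(f'pics/{n}0.png');k=7
    c=cv2.resize(im[y0:y1,x0:x1],None,fx=k,fy=k,interpolation=cv2.INTER_CUBIC)
    c=cv2.convertScaleAbs(c,alpha=1.5)
    pr=lambda X:tuple(int(v) for v in ((proj(n,f+Rs@np.array(X))-(x0,y0)+.5)*k))
    th=np.linspace(0,2*np.pi,60)
    for r,h in((61.5,0),(24,22)):
        for a in th: cv2.circle(c,pr((r*np.cos(a),r*np.sin(a),h)),1,(255,0,0),-1)
    for h in(22,48):
        q=[pr((a,b,h)) for a,b in((29,7),(29,-7),(-29,-7),(-29,7))]
        cv2.polylines(c,[np.array(q)],True,(0,255,0) if h>30 else (255,255,0),1)
    cv2.imwrite(f'pics/ov_{n}.png',c)
E
```

```text
face [648.04043836  19.88205015 135.        ] z [-0.51559983 -0.12235703  0.8480481 ]
```

View pics/ov_side.png

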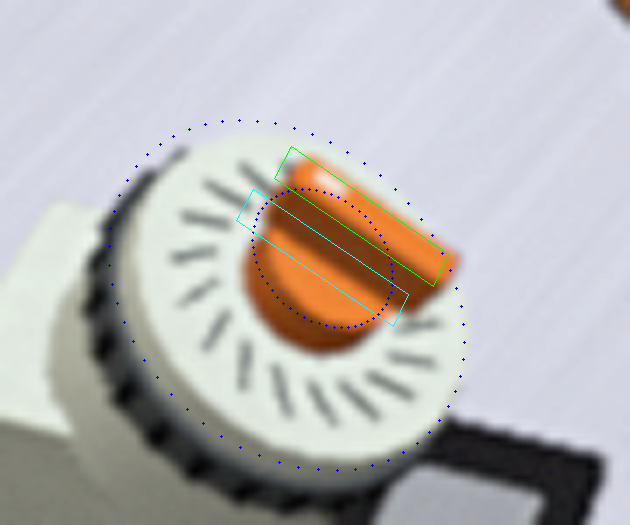

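View pics/ov_top.png

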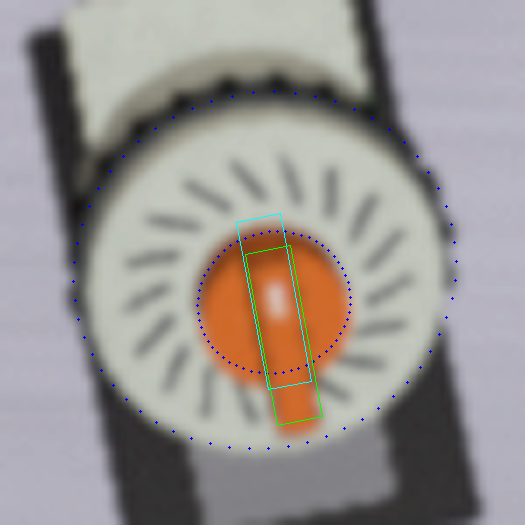

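```bash
python3 - <<'E'
from h import *
f,Rs=frames(np.array([667.5,24.5,0]),.233)
S=lambda q:np.array([260,150])+np.array(q)/7-.5
T=lambda q:np.array([275,125])+np.array(q)/7-.5
for nm,s,t,m in (('low end top',(450,269),(298,431),(-29,0,48)),('mark',(328,183),(276,298),None),('disk',(297,297),(267,279),(0,0,0))):
    X,e=tri(S(s),T(t)); print(nm,X.round(1),e.round(1),'nut-frame',(Rs.T@(X-f)).round(1), (X-(f+Rs@np.array(m))).round(1) if m else '')
# tray
t=cv2.imread('pics/top0.png');g=cv2.cvtColor(t,cv2.COLOR_BGR2GRAY)
cv2.imwrite('pics/tray.png',cv2.resize(t[195:305,165:270],None,fx=5,fy=5,interpolation=cv2.INTER_CUBIC))
m=cv2.inRange(g[195:305,165:270],0,115)
cs,_=cv2.findContours(m,cv2.RETR_EXTERNAL,cv2.CHAIN_APPROX_NONE,offset=(165,195))
c=max(cs,key=cv2.contourArea);r=cv2.minAreaRect(c);B=cv2.boxPoints(r);print(r)
P=np.array([on_plane('top',q,28) for q in B]);print(P.round(1),P.mean(0),np.linalg.norm(P[0]-P[1]),np.linalg.norm(P[2]-P[1]))
E
```

```text
low end top [595.9   8.9 163.4] 0.1 nut-frame [-30.2   1.3  52.3] [-3.5  0.5  3. ]
mark [633.4  16.8 187.1] 0.2 nut-frame [14.9  0.4 52.2] 
disk [647.1  19.4 132.6] 1.0 nut-frame [-2.1 -0.2 -1.5] [-0.9 -0.5 -2.4]
((215.4244384765625, 251.9417724609375), (73.56177520751953, 73.36976623535156), 11.070201873779297)
[[366.1 354.7  28. ]
 [542.9 329.7  28. ]
 [512.7 149.9  28. ]
 [336.  177.6  28. ]] [439.43102729 252.95469257  28.        ] 178.55445802287048 182.32418590851765
```

View pics/tray.png

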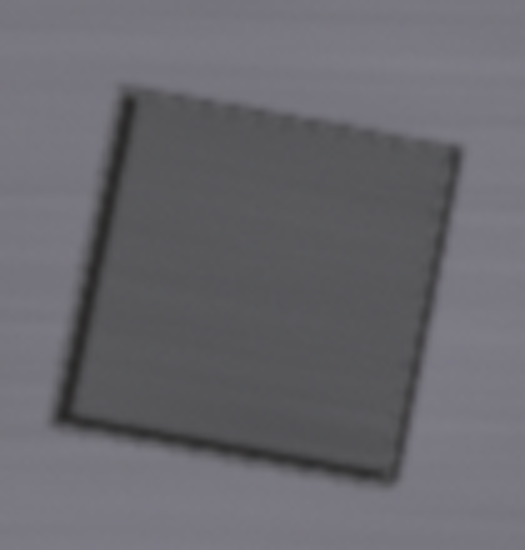

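```bash
cat >> h.py <<'E'
f0,Rs=frames(np.array([667.5,24.5,0]),.233)
F=f0+Rs@np.array([-1.,0.6,2.])   # rim centre estimate
def tool(theta,tipz,flip):
    # TCP pose: tool z = -spindle z, y along nut y after clockwise turn theta; tips at tipz over rim
    y=Rs[:,1]*flip; z=-Rs[:,2]; x=np.cross(y,z)
    M=R.from_rotvec(-theta*Rs[:,2])*R.from_matrix(np.c_[x,y,z])
    return F+Rs[:,2]*(tipz+env.tips_ahead),M.as_quat()
E
python3 - <<'E'
from h import *
np.set_printoptions(precision=2,suppress=True)
print(F)
for flip in(1,-1):
    for th in(0,.6,1.2,1.8,2.4):
        for tz in ((26,) if th<1 else (26,80)):
            print(flip,th,tz,env.ik(*tool(th,tz,flip)))
down=lambda a:(R.from_euler('z',a)*R.from_euler('x',np.pi)).as_quat()
for a in np.arange(-3,3.1,.5): print('tray',a,env.ik([439,252,200],down(a)),env.ik([439,252,110],down(a)) is not None)
E
```

```text
[646.05  20.03 136.17]
1 0 26 [-0.07  0.38  2.03  0.71  0.25 -2.52]
1 0.6 26 [-0.07  0.38  2.03  0.71  0.25 -1.92]
1 1.2 26 [-0.07  0.38  2.03  0.71  0.25 -1.32]
1 1.2 80 [-0.09  0.26  2.06  0.55  0.32 -1.18]
1 1.8 26 [-0.07  0.38  2.03  0.71  0.25 -0.72]
1 1.8 80 [-0.09  0.26  2.06  0.55  0.32 -0.58]
1 2.4 26 [-0.07  0.38  2.03  0.71  0.25 -0.12]
1 2.4 80 [-0.09  0.26  2.06  0.55  0.32  0.02]
-1 0 26 [-0.07  0.38  2.03  0.71  0.25  0.62]
-1 0.6 26 [-0.07  0.38  2.03  0.71  0.25  1.22]
-1 1.2 26 [-0.07  0.38  2.03  0.71  0.25  1.82]
-1 1.2 80 [-0.09  0.26  2.06  0.55  0.32  1.96]
-1 1.8 26 [-0.07  0.38  2.03  0.71  0.25  2.42]
-1 1.8 80 None
-1 2.4 26 None
-1 2.4 80 None
tray -3.0 [ 0.5   0.4   1.96  0.    0.78 -1.21] True
tray -2.5 [ 0.5   0.4   1.96  0.    0.78 -1.71] True
tray -2.0 [ 0.5   0.4   1.96  0.    0.78 -2.21] True
tray -1.5 None False
tray -1.0 None False
tray -0.5 None False
tray 0.0 [ 0.5   0.4   1.96 -0.    0.78  2.07] True
tray 0.5 [ 0.5   0.4   1.96 -0.    0.78  1.57] True
tray 1.0 [ 0.5   0.4   1.96 -0.    0.78  1.07] True
tray 1.5 [ 0.5   0.4   1.96 -0.    0.78  0.57] True
tray 2.0 [ 0.5   0.4   1.96 -0.    0.78  0.07] True
tray 2.5 [ 0.5   0.4   1.96 -0.    0.78 -0.43] True
tray 3.0 [ 0.5   0.4   1.96  0.    0.78 -0.93] True
```

```bash
python3 - <<'E'
from h import *
env.reach(*tool(0.03,95,1)); set_gripper(50)
s=env.read_state();print(s['time_s'],s['tool_pos'],s['qpos'],s['force'],s['width'])
p,q=tool(0.03,40,1);print(env.move_l(p,q,rate=120,f_stop=15))
s=env.read_state();print(s['time_s'],s['tool_pos'],p,s['qpos'],s['force'])
for n in("side","top"): cv2.imwrite(f"pics/{n}1.png",cv2.resize(viewer.camera(n)[100:280,210:430],None,fx=3.3,fy=3.3,interpolation=cv2.INTER_CUBIC))
E
```

```text
3.3333 [555.82132546  -1.35404355 284.58829076] [-0.09438552  0.23068834  2.07054082  0.52109755  0.34938633 -2.31588479] [-0.9099479   0.11507878 -0.63421856] 49.50758813087195
False
3.9417 [584.03150308   5.40235701 237.73456002] [584.17358848   5.34246725 237.93194847] [-0.07426729  0.35123997  2.04378711  0.66182876  0.26396309 -2.44859364] [0.01352104 0.19158816 0.62642949]
```

View pics/side1.png

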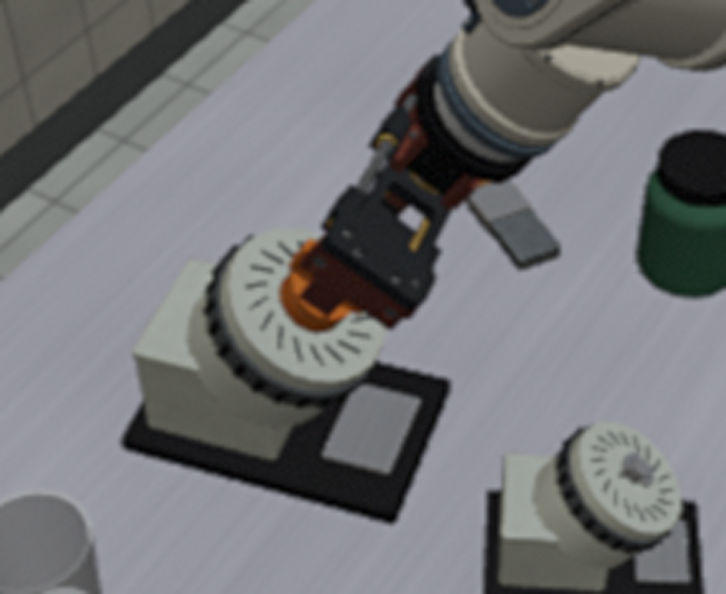

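View pics/top1.png

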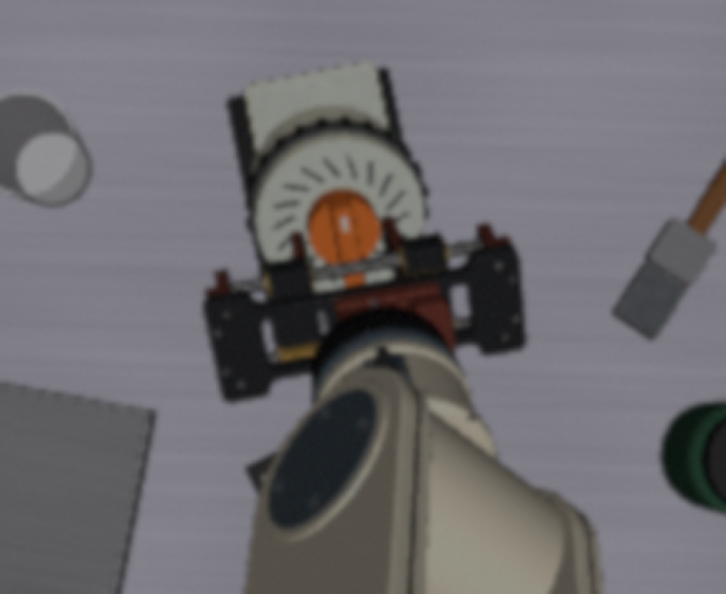

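```bash
python3 - <<'E'
from h import *
set_gripper(34)
p,q=tool(0.03,19,1);print(env.move_l(p,q,rate=40,f_stop=5))
s=env.read_state();z=(s['tool_pos']-F)@Rs[:,2]-80;print(s['time_s'],'tipz',z,s['force']@Rs,s['qpos'][5])
tz=z+2.5
env.move_l(tool(.03,tz,1)[0],rate=40)
w=set_gripper(0)
s=env.read_state();print(s['time_s'],'tz',tz,s['width'],s['force']@Rs,s['wrist_torque']@Rs,(s['tool_pos']-F)@Rs)
for n in("side","top"): cv2.imwrite(f"pics/{n}2.png",cv2.resize(viewer.camera(n)[140:240,260:370],None,fx=5,fy=5,interpolation=cv2.INTER_CUBIC))
E
```

```text
True
4.9667 tipz 23.29352028405343 [-0.51199465  1.65967665 10.97900915] -2.5053897484271337
5.6667 tz 25.79352028405343 14.039754924344509 [-0.56670106 -1.45931892 -1.23292634] [-0.25621315  0.17615611 -0.01472515] [-9.25661745e-02 -1.28656559e-01  1.05673624e+02]
```

View pics/side2.png

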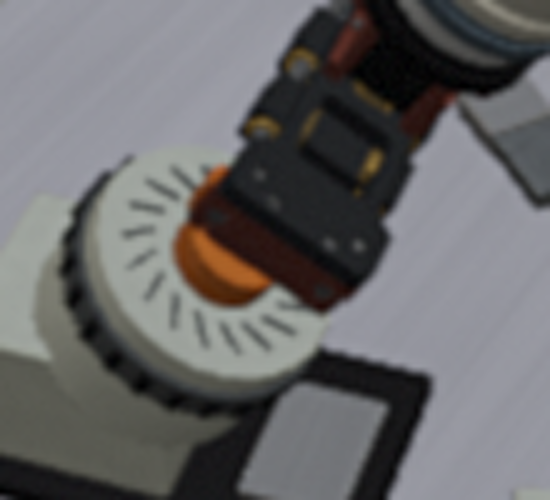

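View pics/top2.png

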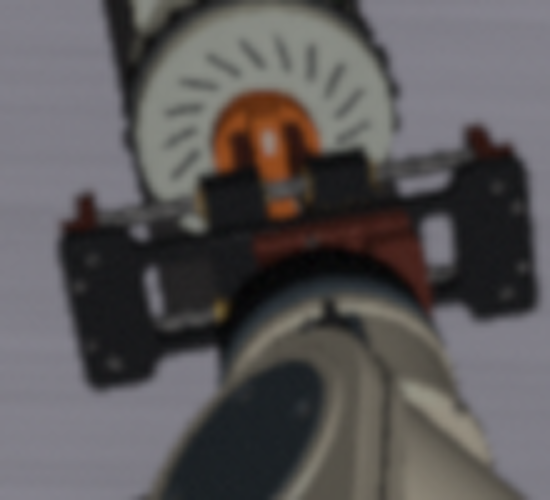

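```bash
python3 - <<'E'
from h import *
tz=25.79
for th in np.arange(.15,1.21,.15):
    p,q=tool(th,tz,1); env.move_l(p,q,rate=40)
    s=env.read_state();f=s['force']@Rs
    print(round(s['time_s'],2),round(th,2),'w%.2f'%s['width'],f.round(1),(s['wrist_torque']@Rs).round(2),'q6 %.2f'%s['qpos'][5],((s['tool_pos']-F)@Rs-[0,0,80]).round(2))
    if abs(f[2])>8: tz+=-np.sign(-f[2])*-1*0  # only watch
    if abs(f[2])>15: break
E
```

```text
6.03 0.15 w13.92 [ 0.4 -2.4 -2.3] [-0.39  0.05  0.01] q6 -2.38 [ 0.21 -0.18 25.81]
6.33 0.3 w13.98 [ 0.1 -6.1  0.3] [-1.02  0.12 -0.02] q6 -2.23 [ 0.2  -0.52 25.86]
6.63 0.45 w13.87 [-0.8 -7.4  0.2] [-1.53  0.24  0.08] q6 -2.08 [ 0.32 -1.03 25.89]
6.93 0.6 w13.89 [-1.3 -9.1 -0.4] [-1.88  0.45  0.11] q6 -1.93 [ 0.17 -1.33 25.87]
7.23 0.75 w13.89 [ -1.8 -12.   -1.2] [-2.11  0.61  0.05] q6 -1.78 [ 0.   -1.52 25.88]
7.53 0.9 w14.01 [ -4.4 -14.4   0.3] [-2.92  0.83  0.21] q6 -1.63 [-0.15 -2.15 25.91]
7.83 1.05 w13.26 [ -5.5 -17.8   2.3] [-3.48  1.27  0.21] q6 -1.48 [-0.4  -2.71 25.97]
8.13 1.2 w13.93 [ -7.2 -18.2   4.2] [-3.5   1.6   0.07] q6 -1.33 [-1.19 -2.52 26.  ]
```

```bash
python3 - <<'E'
from h import *
tz=25.79; d=np.zeros(2); th=1.2
def pose(th,z): 
    p,q=tool(th,z,1); return p+Rs[:,:2]@d,q
def st(tag):
    s=env.read_state();f=s['force']@Rs
    print(tag,round(s['time_s'],2),round(th,2),'w%.2f'%s['width'],f.round(1),(s['wrist_torque']@Rs).round(2),((s['tool_pos']-F)@Rs-[0,0,80]).round(2),'d',d.round(2))
    return f
f=st('0')
for k in range(12):
    for _ in range(3):
        if np.hypot(*f[:2])<4: break
        d=d+f[:2]/7*.8; env.move_l(*pose(th,tz),rate=30); f=st(' relax')
    if th>=1.25:
        r=env.move_l(*pose(th,tz+11),rate=25,f_stop=9); f=st(' lift stop=%s'%r)
        if not r: print('FREE'); break
        env.move_l(*pose(th,tz),rate=40); f=st(' back')
    th+=.1; env.move_l(*pose(th,tz),rate=40); f=st('turn')
    if th>2.35: break
np.save('d.npy',np.r_[d,th])
E
```

```text
0 8.13 1.2 w13.93 [ -7.2 -18.2   4.2] [-3.5   1.6   0.07] [-1.19 -2.52 26.  ] d [0. 0.]
 relax 8.38 1.2 w13.97 [-3.6 -8.7  1.7] [-1.69  0.79  0.  ] [-1.48 -3.06 25.84] d [-0.83 -2.08]
 relax 8.63 1.2 w13.46 [-2.6 -4.7  1.2] [-1.1   0.59  0.  ] [-1.53 -3.31 25.8 ] d [-1.24 -3.07]
 relax 8.88 1.2 w13.69 [-0.3 -3.9  0.8] [-0.73  0.33  0.03] [-1.55 -3.48 25.8 ] d [-1.53 -3.61]
turn 9.13 1.3 w13.93 [-2.1 -4.5  0.2] [-0.81  0.42  0.  ] [-1.62 -3.58 25.78] d [-1.53 -3.61]
 relax 9.38 1.3 w13.87 [ 0.3 -1.4 -0.5] [-0.35  0.19  0.04] [-1.73 -3.86 25.77] d [-1.77 -4.12]
 lift stop=True 9.69 1.3 w13.66 [ 3.  -1.  -6.1] [-0.11 -0.21  0.03] [-2.06 -3.98 30.18] d [-1.77 -4.12]
 back 9.94 1.3 w13.58 [ 0.9 -1.2 -1.1] [-0.22  0.13  0.02] [-1.8  -4.   25.81] d [-1.77 -4.12]
turn 10.19 1.4 w13.82 [ 0.  -1.5 -0.3] [-0.23  0.2   0.04] [-1.89 -4.07 25.81] d [-1.77 -4.12]
 lift stop=True 10.51 1.4 w14.09 [ 2.  -0.1 -6.1] [-0.12 -0.18  0.06] [-2.19 -4.15 30.63] d [-1.77 -4.12]
 back 10.77 1.4 w13.63 [ 0.4 -0.6 -1.7] [-0.29  0.19  0.05] [-1.78 -4.1  25.83] d [-1.77 -4.12]
turn 11.02 1.5 w13.67 [-1.9 -2.4 -0.1] [-0.51  0.51 -0.01] [-2.06 -4.19 25.83] d [-1.77 -4.12]
 lift stop=True 11.33 1.5 w13.73 [ 0.1 -0.5 -3. ] [-0.21 -0.03 -0.01] [-2.25 -4.26 30.8 ] d [-1.77 -4.12]
 back 11.6 1.5 w14.13 [-2.1 -2.8  3.7] [-0.44  0.45  0.09] [-1.96 -4.24 25.78] d [-1.77 -4.12]
turn 11.85 1.6 w13.58 [-2.8 -4.1  5.1] [-0.7   0.7  -0.07] [-2.31 -4.39 25.79] d [-1.77 -4.12]
 relax 12.1 1.6 w13.60 [-2.9 -1.5  5.6] [-0.37  0.58 -0.02] [-2.37 -4.51 25.77] d [-2.08 -4.58]
 lift stop=False 12.69 1.6 w13.57 [-2.4 -0.9  0.5] [-0.22  0.55  0.05] [-2.12 -4.5  36.95] d [-2.08 -4.58]
FREE
```

```bash
python3 - <<'E'
from h import *
d0,d1,th=np.load('d.npy'); tz=25.79
p,q=tool(th,tz+24,1);r=env.move_l(p+Rs[:,:2]@[d0,d1],q,rate=30,f_stop=9)
s=env.read_state();print(r,s['time_s'],s['width'],s['force']@Rs,((s['tool_pos']-F)@Rs-[0,0,80]).round(2))
for n in("side","top"): cv2.imwrite(f"pics/{n}3.png",cv2.resize(viewer.camera(n)[140:240,260:370],None,fx=5,fy=5,interpolation=cv2.INTER_CUBIC))
E
```

```text
False 13.275 13.878731657160847 [-0.13590426  0.0212718  -1.13411512] [-1.89 -4.59 49.99]
```

View pics/side3.png

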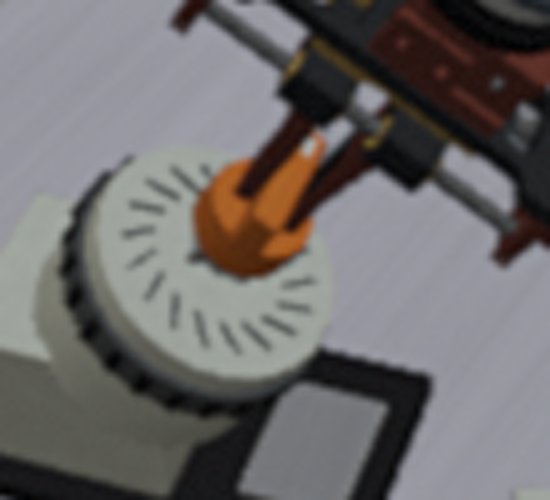

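View pics/top3.png

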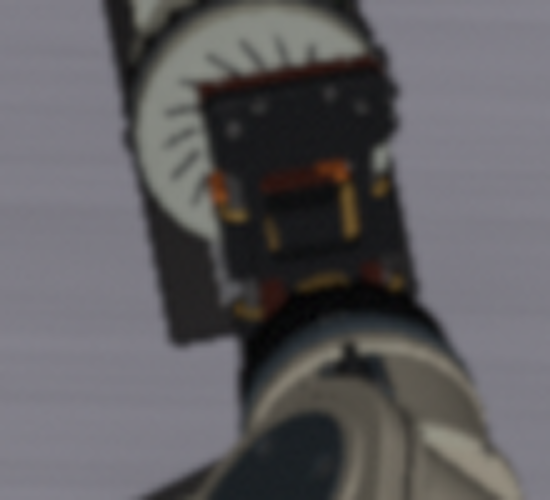

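```bash
python3 - <<'E'
from h import *
d0,d1,th=np.load('d.npy'); tz=25.79
p,q=tool(th,tz+80,1);env.move_l(p+Rs[:,:2]@[d0,d1],q,rate=100)
s=env.read_state();print(s['time_s'],s['width'],s['force'],s['qpos'])
down=(R.from_euler('z',3.0)*R.from_euler('x',np.pi)).as_quat()
env.reach([439,252,290],down)
s=env.read_state();print(s['time_s'],s['width'],s['force'],s['tool_pos'])
env.move_l([439,252,170],rate=100)
s=env.read_state();print(s['time_s'],s['width'],s['force'],s['tool_pos'])
for n in("side","top"): im=viewer.camera(n);cv2.imwrite(f"pics/{n}4.png",im)
cv2.imwrite('pics/s4.png',cv2.resize(cv2.imread('pics/side4.png')[230:400,220:420],None,fx=3.5,fy=3.5,interpolation=cv2.INTER_CUBIC))
E
```

```text
14.0833 13.870405358985254 [-0.7613759  -0.67968788 -1.79803876] [-0.11007663  0.20883996  2.07575838  0.51587278  0.36967243 -0.75125711]
15.2 14.253635341989243 [-0.22199048 -0.62471121 -1.07337949] [439.14298816 251.55603221 289.57907386]
16.55 13.825255064131172 [-1.05146048 -0.18279562 -1.59418696] [439.34828265 252.19014119 170.5366762 ]
```

View pics/s4.png

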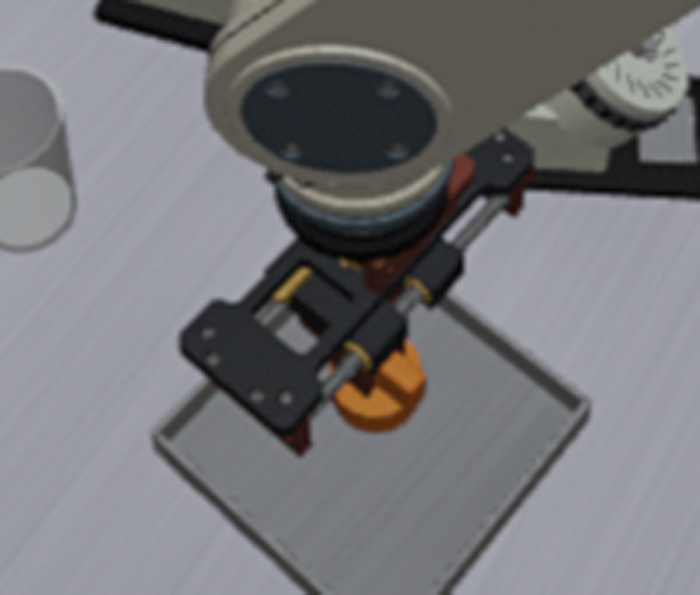

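View pics/top4.png

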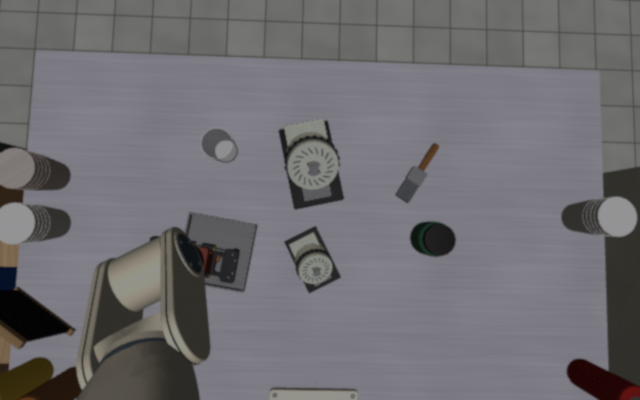

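```bash
python3 - <<'E'
from h import *
env.move_l([439,252,118],rate=60)
r=env.move_l([439,252,98],rate=15,f_stop=5)
s=env.read_state();print(r,s['time_s'],s['width'],s['force'],s['wrist_torque'],s['tool_pos'])
cv2.imwrite('pics/s5.png',cv2.resize(viewer.camera('side')[260:400,240:420],None,fx=4,fy=4,interpolation=cv2.INTER_CUBIC))
E
```

```text
True 18.4 13.772795331985694 [1.43502062e+00 1.18884681e-03 4.56846503e+00] [-0.02586921 -0.06069652  0.00272192] [439.08541252 251.98649001 108.77537887]
```

View pics/s5.png

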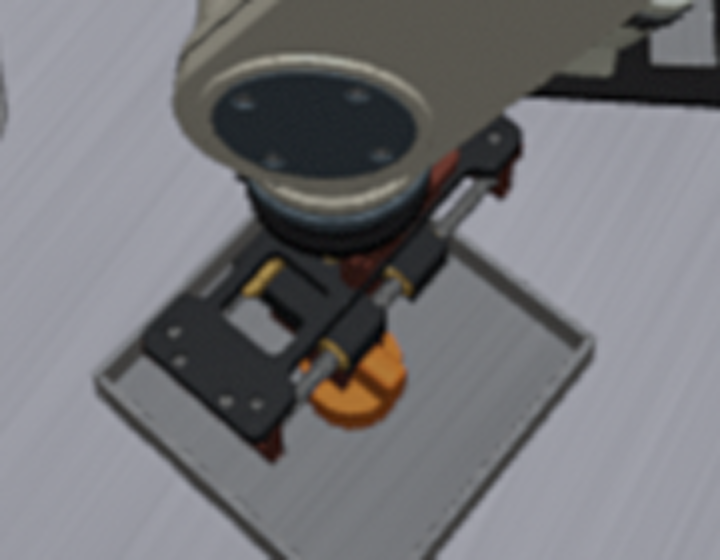

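```bash
python3 - <<'E'
from h import *
set_gripper(45); env.hold(.3)
env.move_l([439,252,200],rate=80)
env.move_l([439,252,300],rate=150)
down=(R.from_euler('z',3.0)*R.from_euler('x',np.pi)).as_quat()
env.reach([430,-60,380],down); env.hold(.3)
s=env.read_state();print(s['time_s'],s['width'],s['force'])
for n in("side","top"): im=viewer.camera(n);cv2.imwrite(f"pics/{n}6.png",im)
cv2.imwrite('pics/s6.png',cv2.resize(cv2.imread('pics/side6.png')[280:400,250:400],None,fx=4,fy=4,interpolation=cv2.INTER_CUBIC))
for n in("side","top"):
    im=cv2.imread(f'pics/{n}6.png');m=cv2.inRange(cv2.cvtColor(im,cv2.COLOR_BGR2HSV),(4,150,90),(18,255,255))
    cs,_=cv2.findContours(m,cv2.RETR_EXTERNAL,cv2.CHAIN_APPROX_NONE)
    for c in cs:
        if cv2.contourArea(c)>60:
            print(n,cv2.contourArea(c),cv2.minAreaRect(c),on_plane(n,cv2.minAreaRect(c)[0],30).round(0))
E
```

```text
23.05 45.25947822472301 [ 0.94714872 -0.61623475 -0.42949016]
side 180.5 ((322.84423828125, 356.286865234375), (23.43075180053711, 10.883134841918945), 39.80556869506836) [436. 268.  30.]
side 242.5 ((328.96343994140625, 344.1707458496094), (30.766231536865234, 11.244510650634766), 38.65980911254883) [439. 243.  30.]
top 87.5 ((220.90383911132812, 254.4807891845703), (7.8446455001831055, 16.669872283935547), 11.309932708740234) [433. 239.  30.]
top 147.0 ((210.86538696289062, 253.67308044433594), (9.413573265075684, 22.94558334350586), 11.309932708740234) [434. 264.  30.]
```

View pics/s6.png

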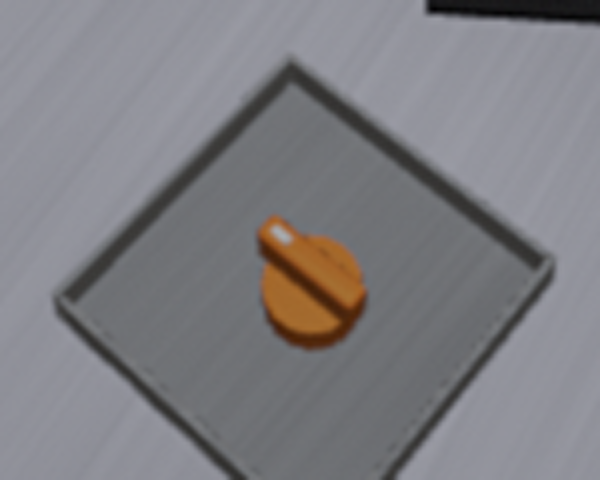

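View pics/top6.png

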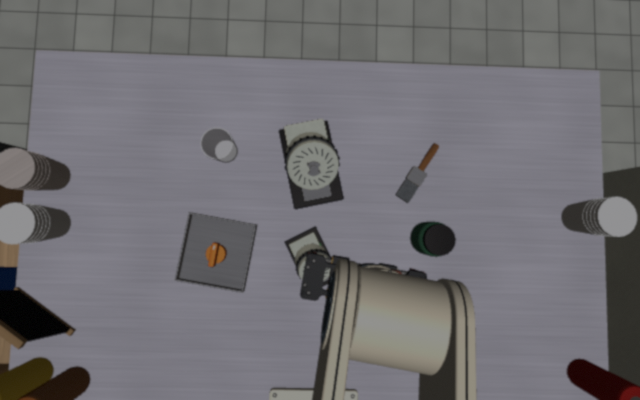

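The side crop shows the nut standing upright in the middle of the tray, wing on top, at crop pixel (313,285). The top view shows it at (216,254). The cup (220,148), brush (418,175) and canister (433,238) are at the same pixels as at the start. The gripper is high above the counter and touches nothing.

```bash
python3 - <<'E'
from h import *
a,b=[cv2.cvtColor(cv2.imread(f'pics/top{k}.png'),cv2.COLOR_BGR2GRAY) for k in(0,6)]
D=cv2.absdiff(a,b)
for n,(x0,y0,x1,y1) in dict(cup=(195,125,242,168),brush=(395,140,442,206)).items(): print(n,(D[y0:y1,x0:x1]>25).sum())
print('can',(D[218:262,408:460]>25).sum())
workorder.sign_off(); print(env.read_state()['time_s'])
E
```

```text
cup 0
brush 0
can 0
the job is handed in; nothing more can be done
the job is handed in; nothing more can be done
```

The wing nut is off the large grinder and standing upright, wing on top, near the middle of the steel parts tray. I handed the job in at about 23 s; sign-off gives no verdict.

- **Unscrewing:** I gripped the wing across its thickness and turned it clockwise. Test lifts were still held at 1.3, 1.4 and 1.5 rad, and the nut came free at 1.6 rad. I then lifted it along the spindle axis, carried it over and lowered it until it touched the tray floor, with the tool at the expected height.
- **Last checks:** The nut was released and about 10 mm from my estimate of the tray's centre. The arm was clear of everything. Top-view pictures from before and after show no change around the cup, brush or canister.
- **What disagreed:** My estimate of the spindle axis was about 4 to 5 mm off. Sideways force reached about 18 N at 1.2 rad, so I moved the turning centre until the force dropped. The triangulated top of the wing also read about 4 mm higher than the given dimensions. Touching the cap settled the height before I gripped.

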